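Slide a cell pack under the probe bridge

TASK

Take the long battery pack (two rows of five cells) and gently set it down upright between the guide rails at the open, robot-side end of the test nest, then slide it lengthways along the channel, under the probe bridge, until its front end is fully home against the end stop. Keep it upright, do not drop it, do not bump the probe bridge, and leave the two other packs standing where they are.

Things in the scene. Friction and masses are not known exactly. Their poses are not given: they have to be found in the camera images.
- pack_long: The long battery pack: 2 x 5 upright light-grey cells in a black plastic holder at foot and top, metal strips on top; a block 104 mm long (x), 44 wide (y), 72 high (z), about 0.5 kg. Origin: centre of its underside. Both ends are alike: it may go in either way round. It starts standing upright on the table, left or right of the nest.
- pack_short: A shorter pack of the same make, 2 x 3 cells: 64 x 44 mm, 72 mm high. Origin: centre of its underside. Leave it alone.
- pack_square: A square pack of the same make, 3 x 3 cells: 64 x 64 mm, 72 mm high. Origin: centre of its underside. Leave it alone.
- nest: Test nest fixed to the table. Origin on the table, under the channel centre line and the bridge's near edge; x runs along the channel away from its open end (robot side). Base plate x -125 to 90 mm, 130 wide, 8 thick. Two black rails, 12 thick, tops at z 30 mm, leave a channel 50 mm wide (y +-25), flaring open from x -86 to -122. A pack that is home has its origin at x 16, y 0, z 8 mm.
- bridge: Grey probe bridge over the channel, fixed to the nest, same origin and axes: a slab from x = 0 to 60 mm, 126 mm wide in y, underside at z = 94 mm, top at 106 mm (110 with the brass pin heads), on two legs with inner faces at y = +-41 mm. A pack in the channel passes under it with 14 mm to spare; home, it sticks out 36 mm on the near side. Fragile: do not bump it.
- mouth (a point): A point on the channel floor (8 mm above the table), 55 mm on the open side of the bridge's near edge, i.e. at x = -55 mm of the nest: a long pack centred here stands wholly in front of the bridge. Axes as the nest.
- stop (a point): The foot of the end stop's face, on the channel floor's centre line, at x = 68 mm of the nest, z = 8 mm. Axes as the nest. The stop is a dark steel block 60 mm wide (y), 14 mm thick, its top 58 mm above the table.
Mind the look-alikes: they are no part of the job. Leave any green look-alike of the pack_long alone.

How it is judged:
By the outcome, as a careful person would: the job done as asked, in the order asked, and still so for the second after the job is handed in, with the robot touching nothing.
It also fails if it takes over 50 s, if anything falls off the work surface, if the arm or the gripper's body presses on something with over 40 N, if the wrist force passes 120 N, or if a joint passes its speed limit or range.

ROBOT

A 7-joint arm with a two-finger parallel gripper is mounted at the origin on the work surface. World frame = base frame: x ahead of the robot, y to its left, z up, the work surface at z = 0. Lengths are in mm, angles in rad, forces in N, time in s.
With the tool pointing down it reaches from about 400 to 900 mm from the base axis. Payload 5.6 kg.
Tool frame: the origin (TCP) lies midway between the tips of the shut fingers; the grasp point (between the pads) lies 19 mm behind it; z points along the fingers, y is the line along which they close (so a half turn about z gives the same grasp; the last joint's range is limited). The gripper opens to 92 mm and grips with 3 to 60 N. Pads are 20 mm wide; open, the fingers measure 128 mm over their backs; the gripper's body (75 mm by 189 mm) begins 69 mm behind the grasp point.
Start: joints at [1.133, 0.468, -0.012, 1.603, 0.006, 1.071, -0.056], TCP at [249.966, -600.022, 214.592] pointing down, gripper open.
Joint ranges: [-2.53, 2.53], [-0.31, 2.02], [-1.57, 1.55], [0.28, 2.44], [-1.29, 4.43], [0.15, 1.84], [-2.92, 2.92]. Speed limits (rad/s): [2.57, 2.57, 3.14, 3.14, 3.14, 3.14, 3.14].

INTERFACE

Orientations are given as a rotation vector (axis times angle).
In Python, from cell import robot, grip, kin, viewer gives the robot as it stands. Calls block until the motion is done:
- robot.movep(position, orientation): joint-space move of the TCP to a pose.
- robot.servo_line(position, feed=150, rotation=None): straight line of the TCP; rotation=None keeps the orientation; feed is the mean speed in mm/s.
- robot.goto_joints(angles): joint-space move.
- grip(opening, newtons=None): opening from 0.0 (shut) to 1.0 (fully open); newtons is the grip in N (None keeps the last); returns when the fingers have stopped.
- robot.hold(seconds).
- kin.ik(position, orientation): joint angles nearest the present ones, or None.
- robot.observe(): the state.
- viewer.read_camera(name): name is "side" or "top" or "wrist"; returns the picture (420x560x3 uint8, red, green, blue); there is no depth.
- viewer.camera_info(name): a dict with "camera_matrix" (3x3 intrinsics, pixels), "k1" (the pictures are not rectified: a ray, as slopes to the right and down, at radius r is drawn at 1 + k1 r^2 times it, then the intrinsics apply), "R" (3x3) and "t" (3): a world point X has camera coordinates R X + t. Camera axes: x right, y down, z forward; pixel columns grow to the right and rows downward; lengths in mm; the calibration is good to about 2 mm. A picture is of the moment at which its call begins: read the wrist's pose just before it. camera_info takes no time and is no camera call; for the wrist camera it gives the pose at the moment of the call.
A pose or a line that the arm cannot do raises robot.IKError and nothing moves.
- robot.job_done(): hands the job in; it is judged then, once.
Trained networks look in the newest picture that a camera, given by its name, has taken for a name from the list of things; names that differ only in an ending like _2 or _b are one class to them, and where a whole thing is asked for, a point or a joint stands for the part that bears it (a point fixed in the world has none). Each returns a list of dicts, best first, with "confidence" (0 to 1); they miss things now and then, are a little off and sometimes report something else, mostly with a low value. They report only what shows in the picture. A call takes as long as a camera call. They do not tell look-alikes from the thing itself.
- viewer.silhouettes(name, camera): "mask" (420x560 bool, what is visible of it).
- viewer.pinpoint(name, camera): "at" ([x, y, z] in mm, in the coordinates of the camera as it stood for that picture, good to about 4 mm: a listed point, or the origin of a listed thing).
The state is a dict: "t": time; "joints": joint angles; "joint_velocities": joint speeds; "joint_torque": joint torques, N m; "tcp_pos": TCP position; "tcp_rot": TCP orientation; "contact_force": force on the tool from outside, world axes, zero at the start; "wrist_torque": the same for the moment, N m; "grip_width": opening from 0.0 (shut) to 1.0 (fully open); "grip_force": force on a finger pad.
Only numpy, scipy, OpenCV 4.12 (cv2) and the standard library are available. Lean on these libraries where they do the work, as an engineer would, in place of code of your own. Each camera call takes 0.05 s, during which the arm holds its last target. There are 200 camera calls.

## Working session

There is one attempt and no reset: what is moved stays moved. The work goes in short steps, each a Python script; the robot and the scene stay as the last script left them, time stands still between calls to the robot, and variables do not carry over. Pictures are saved under pics/ and viewed, at most 10 in all, crops included, and the job is handed in when it is done.

```bash
ls; mkdir -p pics; cat > h.py <<'E'
import numpy as np, cv2
from cell import robot, grip, kin, viewer
def save(n,im): cv2.imwrite('pics/'+n,im[:,:,::-1])
def world(p,ci): return np.array(ci["R"]).T@(np.array(p)-np.array(ci["t"]))
def proj(X,ci):
    K=np.array(ci["camera_matrix"]);c=np.array(ci["R"])@np.array(X,float)+np.array(ci["t"])
    s=c[:2]/c[2];s=s*(1+ci["k1"]*(s@s));return K[:2,:2]@s+K[:2,2]
def ray(uv,z,ci):
    K=np.array(ci["camera_matrix"]);d=np.array([ci["k1"],0,0,0,0.])
    s=cv2.undistortPoints(np.array([[uv]],float),K,d)[0,0]
    R=np.array(ci["R"]);o=-R.T@np.array(ci["t"]);v=R.T@np.array([s[0],s[1],1]);return o+v*(z-o[2])/v[2]
E
python3 - <<'E'
from h import *
ims=[]
for c in("top","side"):
    im=viewer.read_camera(c); ci=viewer.camera_info(c); save(c+'0.png',im)
    for n in("pack_long","pack_short","pack_square","nest","bridge","mouth","stop"):
        for d in viewer.pinpoint(n,c):
            w=world(d["at"],ci); print(c,n,round(d["confidence"],2),w.round(),proj(w,ci).round())
print(robot.observe()['t'],robot.observe()['tcp_rot'])
E
```

```text
pics
top pack_long 0.71 [ 531. -240.   -3.] [393. 237.]
top pack_long 0.7 [ 515. -126.    0.] [339. 245.]
top pack_short 0.66 [642. 231.  -3.] [167. 185.]
top pack_square 0.61 [475. 256.   3.] [152. 265.]
top nest 0.74 [575.  31.  -0.] [262. 216.]
top bridge 0.73 [576.  32.   0.] [262. 216.]
top mouth 0.86 [519.  36.   6.] [260. 243.]
side pack_long 0.8 [ 528. -243.   -0.] [365. 183.]
side pack_long 0.74 [ 511. -124.   -1.] [342. 207.]
side pack_short 0.62 [640. 224.  -2.] [184. 258.]
side pack_square 0.79 [476. 257.  -1.] [229. 307.]
side nest 0.58 [570.  30.  -3.] [276. 228.]
side mouth 0.8 [520.  33.   7.] [294. 235.]
side stop 0.65 [638.  23.   8.] [256. 210.]
0.8 [ 3.08053088e+00  6.16000417e-01 -6.98829870e-05]
```

View pics/top0.png

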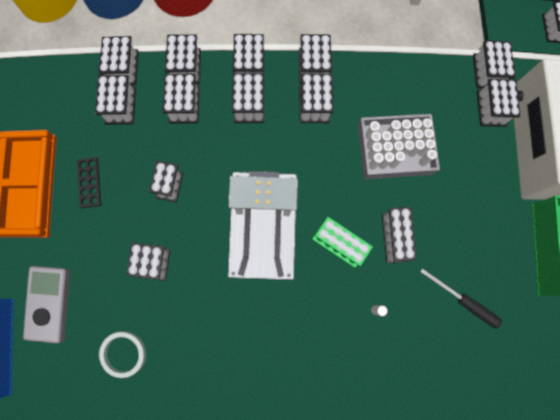

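```bash
python3 - <<'E'
import cv2,numpy as np
a=cv2.imread('pics/top0.png')[180:300,290:450];b=cv2.imread('pics/side0.png')[110:230,290:450]
cv2.imwrite('pics/crop0.png',cv2.resize(np.hstack([a,b]),None,fx=2.5,fy=2.5,interpolation=cv2.INTER_CUBIC))
E
```

```text
(no output)
```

View pics/crop0.png

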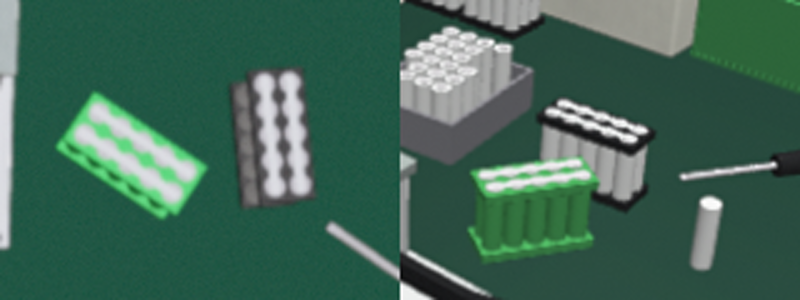

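The black 2x5 pack at top-view px (400,235) fits "pack_long". The one at (343,242) is also 2x5 but green, so it is the look-alike to leave alone, as the enlarged crop shows. The nest is at (262,225), with its open end toward the robot. Next I'll take close looks with the wrist camera over both.

```bash
cat >> h.py <<'E'
from scipy.optimize import minimize
def rv(yaw): return np.pi*np.array([np.cos(yaw/2),np.sin(yaw/2),0])
def box(x0,x1,w,z0,z1): return [(x,y,z) for x in(x0,x1) for y in(-w/2,w/2) for z in(z0,z1)]
def hullmask(p,boxes,ci):
    m=np.zeros((420,560),np.uint8);c,s=np.cos(p[2]),np.sin(p[2])
    for b in boxes:
        q=np.array([proj((p[0]+c*x-s*y,p[1]+s*x+c*y,z),ci) for x,y,z in b])
        cv2.fillConvexPoly(m,cv2.convexHull((q*16).round().astype(np.int32)),1,shift=4)
    return m>0
def fit(p0,boxes,obs):
    def cost(p): return -np.mean([(hullmask(p,boxes,ci)&m).sum()/(hullmask(p,boxes,ci)|m).sum() for m,ci in obs])
    r=None
    for dy in(-.1,0,.1):
        S=np.array([p0,p0,p0,p0],float);S[:,2]+=dy;S[1,0]+=8;S[2,1]+=8;S[3,2]+=.08
        q=minimize(cost,S[0],method='Nelder-Mead',options=dict(initial_simplex=S,xatol=.02,fatol=1e-5))
        if r is None or q.fun<r.fun:r=q
    return r.x.round(3),-r.fun
PACK=[box(-52,52,44,0,72)]
E
python3 - <<'E'
from h import *
def look(n,names):
    ci=viewer.camera_info("wrist"); save(n,viewer.read_camera("wrist"))
    for k in names:
        for d in viewer.pinpoint(k,"wrist"):
            w=world(d["at"],ci);print(n,k,round(d["confidence"],2),w.round(1),proj(w,ci).round())
    return ci
robot.movep([560,30,350],rv(0.))
ci=look('w_nest.png',("nest","bridge","mouth","stop"))
print("cam",(-np.array(ci["R"]).T@ci["t"]).round())
for k in("nest","bridge"):
    for d in viewer.silhouettes(k,"wrist"): print(k,d["confidence"],d["mask"].sum()); np.save('m_'+k,d["mask"])
robot.movep([520,-240,300],rv(.05))
ci=look('w_pack.png',("pack_long",))
for d in viewer.silhouettes("pack_long","wrist"):
    m=d["mask"];print(d["confidence"],m.sum(),np.argwhere(m).mean(0).round())
    print(fit([530,-241,.05],PACK,[(m,ci)]))
viewer.read_camera("top");ci=viewer.camera_info("top")
print(robot.observe()['t'])
a=cv2.imread('pics/w_nest.png');b=cv2.imread('pics/w_pack.png')
cv2.imwrite('pics/w2.png',cv2.resize(np.hstack([a,b]),(800,300)))
E
```

```text
w_nest.png nest 0.61 [570.3  32.8  -4. ] [274. 171.]
w_nest.png bridge 0.74 [572.   30.9  -2.1] [275. 170.]
w_nest.png mouth 0.6 [639.1  25.1   3.4] [278. 131.]
w_nest.png mouth 0.59 [517.8  27.7   6.2] [277. 201.]
w_nest.png stop 0.69 [637.2  28.4   7.2] [276. 133.]
cam [644.  29. 519.]
nest 0.88 9348
bridge 0.59 3895
w_pack.png pack_long 0.98 [ 527.7 -240.4   -1.4] [278. 178.]
w_pack.png pack_long 0.74 [ 514.7 -121.3    2.4] [205. 182.]
w_pack.png pack_long 0.49 [521.   30.1   6.5] [112. 175.]
w_pack.png pack_long 0.37 [ 5.743e+02  3.040e+01 -2.000e-01] [110. 141.]
0.91 2981 [186. 200.]
(array([ 5.30e+02, -2.41e+02, -5.00e-02]), np.float64(0.0))
0.78 2314 [182. 279.]
(array([ 5.29934e+02, -2.40807e+02,  4.40000e-02]), np.float64(0.9293172690763052))
4.9583
```

View pics/w2.png

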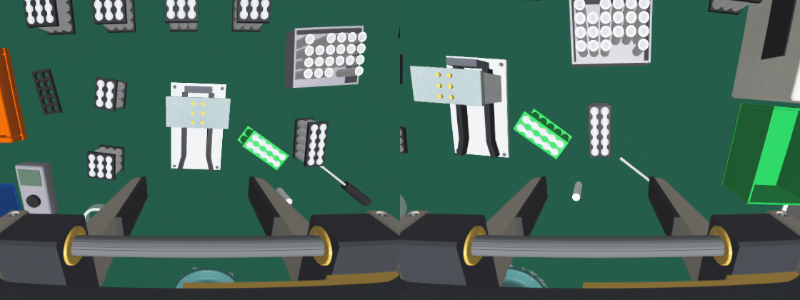

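View pics/w_nest.png

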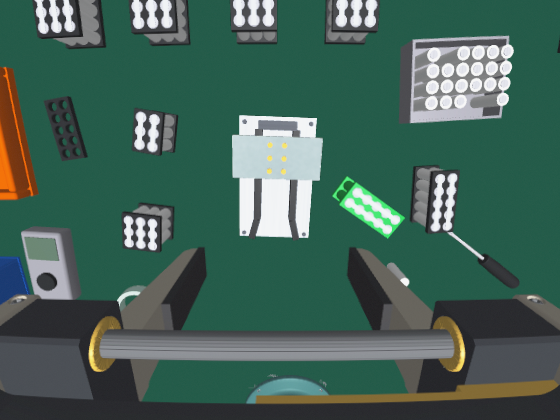

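The wrist view shows the white nest plate with corners at about (239,236), (309,238), (240,116) and (316,119), the grey bridge at (277,157) and the black pack at (435,200). I'll fit the nest model to the silhouettes and pick up the pack.

```bash
cat >> h.py <<'E'
NEST=[box(-125,90,130,0,8),box(0,60,126,94,106)]+[[(x,s*y,z) for x in(0,60) for y in(41,63) for z in(8,94)] for s in(1,-1)]+[box(68,82,60,8,58)]
E
python3 - <<'E'
from h import *
import json
obs=[]
robot.movep([517,-60,300],rv(0.));
for c in("wrist","top","side"):
    ci=viewer.camera_info(c);viewer.read_camera(c)
    D=viewer.silhouettes("nest",c)
    for d in D[:1]:
        print(c,d["confidence"],d["mask"].sum(),fit([572,30,0],NEST,[(d["mask"],ci)]));obs.append((d["mask"],ci))
print(fit([572,30,0],NEST,obs))
# pick
x,y,a=530,-240.8,.044
robot.movep([x,y,150],rv(a))
ci=viewer.camera_info("wrist");viewer.read_camera("wrist")
for d in viewer.pinpoint("pack_long","wrist")[:2]: print(d["confidence"],world(d["at"],ci).round(1))
for d in viewer.silhouettes("pack_long","wrist")[:2]: print(d["confidence"],d["mask"].sum(),fit([x,y,a],PACK,[(d["mask"],ci)]))
print(robot.observe()['t'])
E
```

```text
wrist 0.63 12668 (array([ 5.72826e+02,  2.94410e+01, -4.40000e-02]), np.float64(0.9733898958735056))
top 0.61 4769 (array([ 5.75278e+02,  3.25110e+01, -1.00000e-02]), np.float64(0.6826785202179524))
side 0.89 5816 (array([ 5.71957e+02,  3.45420e+01, -1.60000e-02]), np.float64(0.90525167523765))
(array([ 5.73139e+02,  3.05640e+01, -3.90000e-02]), np.float64(0.8493967424052237))
0.87 [ 5.128e+02 -1.265e+02  2.000e-01]
0.59 [ 5.290e+02 -2.416e+02  3.000e-01]
0.79 5408 (array([ 5.32069e+02, -2.41922e+02,  7.20000e-02]), np.float64(0.9288904156647201))
0.6 6603 (array([ 5.300e+02, -2.408e+02, -5.600e-02]), np.float64(0.0))
7.0917
```

```bash
python3 - <<'E'
from h import *
def st(k):
    s=robot.observe();print(k,round(s['t'],2),s['tcp_pos'].round(1) if hasattr(s['tcp_pos'],'round') else s['tcp_pos'],np.round(s['contact_force'],1),round(s['grip_width'],3),np.round(s['grip_force'],1))
grip(.74)
robot.movep([531,-241.3,150],rv(.055))
robot.servo_line([531,-241.3,33],feed=100);st('down')
grip(0,25);st('grip')
robot.servo_line([531,-241.3,55],feed=40);st('lift')
robot.servo_line([531,-241.3,200],feed=200)
a=-.033;c,s=np.cos(a),np.sin(a);n=np.array([572.8,30.2])
x=n+np.array([c,s])*-64
robot.movep([x[0],x[1],150],rv(a));st('over')
ci=viewer.camera_info("wrist");im=viewer.read_camera("wrist");save('w_over.png',im)
for d in viewer.silhouettes("nest","wrist")[:1]: print(d["confidence"],d["mask"].sum());np.save('m_n',d["mask"])
import pickle;pickle.dump(ci,open('ci.pkl','wb'))
save('top1.png',viewer.read_camera("top"))
save('side1.png',viewer.read_camera("side"))
t=cv2.imread('pics/top1.png')[150:300,180:380];u=cv2.imread('pics/side1.png')[120:270,190:390]
cv2.imwrite('pics/ov.png',cv2.resize(np.hstack([t,u]),(800,300),interpolation=cv2.INTER_CUBIC))
E
```

```text
down 9.18 [ 531.5 -241.5   33.7] [-0.1 -0.3  0.7] 0.738 0.0
grip 9.67 [ 531.1 -241.4   33.3] [-0.5 -1.3  1.4] 0.476 25.0
lift 10.37 [ 530.8 -241.3   55. ] [ 0.3 -0.1 -5. ] 0.477 25.0
over 12.32 [509.3  30.8 149.8] [-0.4 -1.1 -5.1] 0.477 25.0
0.83 22788
```

View pics/w_over.png

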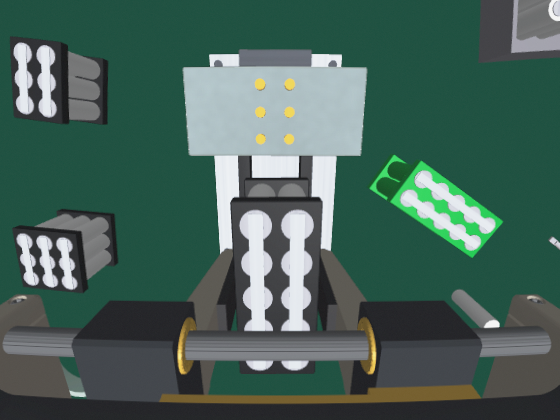

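View pics/ov.png

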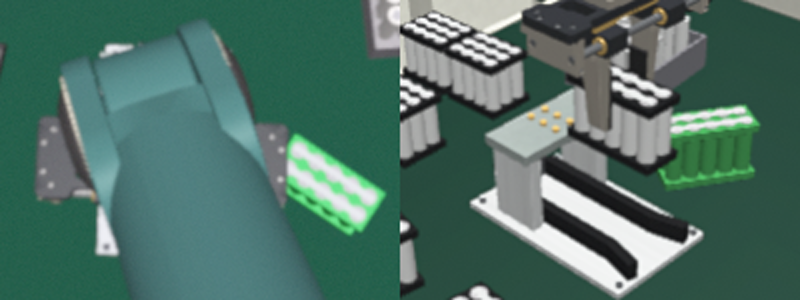

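The wrist view shows the held pack (columns 233–322) lined up with the bridge, whose near edge runs from (187,155) to (363,155). The side view shows the pack upright above the nest. I'll compute the pack–nest offset within this one image.

```bash
python3 - <<'E'
from h import *
import pickle
ci=pickle.load(open('ci.pkl','rb'))
P=[ray(p,106,ci) for p in((187.,155),(363,155),(184.5,68),(367,68))]
for p in P:print(p.round(1))
print("yaw",np.arctan2(-(P[0]-P[1])[0],(P[0]-P[1])[1]),np.arctan2(-(P[2]-P[3])[0],(P[2]-P[3])[1]),"near mid",((P[0]+P[1])/2).round(1),"mid",(sum(P)/4).round(1))
zt=150-33.3+72
Q=[ray(p,zt,ci) for p in((234.,199.),(319,199),(240.,373),(315,373))]
for p in Q:print(p.round(1))
m=np.load('m_n.npy')
im=cv2.imread('pics/w_over.png')
# plate/rail edges: dark-rail inner edges at rows below bridge
for r in(160,165,170):print(r,im[r,205:345].mean(1).astype(int).tolist())
E
```

```text
[576.9  93.4 106. ]
[572.4 -34.5 106. ]
[635.   88.5 106. ]
[630.7 -34.8 106. ]
yaw -0.03490371680330174 -0.03454320956573139 near mid [574.6  29.4 106. ] mid [603.7  28.1 106. ]
[562.1  48.6 188.7]
[560.8   9.3 188.7]
[460.1  53.4 188.7]
[458.6  10.5 188.7]
160 [60, 61, 62, 60, 60, 61, 60, 59, 60, 121, 232, 237, 236, 238, 237, 237, 236, 234, 235, 236, 237, 239, 240, 239, 238, 236, 237, 237, 236, 237, 237, 237, 238, 68, 69, 70, 70, 70, 72, 73, 74, 74, 77, 78, 55, 25, 65, 238, 237, 236, 236, 236, 235, 236, 237, 238, 236, 235, 235, 234, 235, 237, 235, 234, 234, 234, 235, 234, 234, 234, 234, 235, 234, 234, 235, 235, 237, 236, 235, 236, 235, 233, 234, 236, 237, 236, 236, 235, 234, 233, 230, 233, 235, 229, 77, 34, 70, 78, 79, 79, 78, 78, 77, 77, 77, 76, 81, 146, 236, 235, 236, 237, 236, 234, 234, 234, 235, 235, 235, 232, 233, 235, 235, 236, 236, 235, 233, 233, 235, 236, 227, 145, 60, 60, 60, 59, 60, 61, 60, 60]
165 [60, 60, 60, 60, 61, 58, 59, 60, 60, 48, 230, 237, 235, 237, 237, 237, 237, 234, 235, 236, 237, 239, 240, 239, 238, 237, 237, 237, 237, 237, 237, 237, 238, 102, 70, 70, 70, 71,
[... 439 characters left out ...]
220, 79, 60, 61, 60, 59, 60, 59, 60, 60]
170 [60, 60, 60, 60, 61, 61, 60, 62, 60, 60, 235, 237, 236, 236, 237, 237, 237, 234, 235, 236, 236, 239, 240, 240, 238, 237, 237, 237, 237, 237, 237, 237, 237, 149, 69, 69, 69, 69, 72, 71, 72, 72, 74, 76, 68, 26, 68, 229, 237, 236, 235, 236, 234, 235, 237, 238, 237, 235, 235, 234, 234, 237, 235, 235, 235, 234, 235, 234, 234, 234, 234, 236, 234, 234, 235, 236, 237, 236, 235, 235, 236, 232, 234, 235, 236, 236, 236, 235, 234, 233, 230, 234, 236, 230, 26, 39, 77, 78, 77, 78, 77, 77, 77, 77, 76, 75, 89, 166, 235, 236, 236, 236, 235, 234, 234, 235, 235, 235, 233, 232, 234, 235, 236, 236, 235, 233, 232, 233, 235, 237, 226, 61, 61, 59, 60, 60, 61, 60, 59, 60]
```

```bash
python3 - <<'E'
from h import *
import pickle
ci=pickle.load(open('ci.pkl','rb'))
for cols,z in(((249.3,300.5),30),((238.2,312.4),30),((214.5,335.8),8)):
    a,b=[ray((c,165.),z,ci) for c in cols];print((a+b)/2,np.linalg.norm(a-b))
E
```

```text
[558.22747958  30.40275821  30.        ] 50.745822589863344
[558.23473923  30.0035183   30.        ] 73.57146857112741
[555.69887726  30.29918809   8.        ] 129.5829572790639
```

```bash
cat >> h.py <<'E'
A=-.0345;N=np.array([574.,29.7]);U=np.array([np.cos(A),np.sin(A)])
def nx(d,z): q=N+U*d;return [q[0],q[1],z]
def st(k):
    s=robot.observe();print(k,round(s['t'],2),np.round(s['tcp_pos'],1),np.round(s['contact_force'],1),round(s['grip_width'],3),np.round(s['grip_force'],1));return s
E
python3 - <<'E'
from h import *
robot.movep(nx(-64,150),rv(A));robot.servo_line(nx(-64,48),feed=80);s=st('48')
f0=s['contact_force'][2]
for z in np.arange(46.5,39,-.75):
    robot.servo_line(nx(-64,z),feed=15);s=st(z)
    if s['contact_force'][2]-f0>3.5 or np.hypot(*s['contact_force'][:2])>8:break
ci=viewer.camera_info("wrist");save('w_set.png',viewer.read_camera("wrist"))
save('side2.png',viewer.read_camera("side"))
a=cv2.imread('pics/w_set.png');b=cv2.imread('pics/side2.png')[120:270,190:390]
cv2.imwrite('pics/set.png',np.hstack([cv2.resize(a,(400,300)),cv2.resize(b,(400,300))]))
E
```

```text
48 14.2 [510.5  32.   48.5] [-0.1  0.6 -5.4] 0.475 25.0
46.5 14.45 [510.1  31.8  46.7] [ 1.   0.  -5.6] 0.476 25.0
45.75 14.7 [510.   31.9  45.7] [ 0.5 -1.1 -4.9] 0.474 25.0
45.0 14.95 [510.   31.9  44.9] [ 0.5 -0.4 -5.6] 0.477 25.0
44.25 15.2 [510.   31.9  44.2] [ 0.8 -0.2 -5. ] 0.478 25.0
43.5 15.45 [510.   31.9  43.5] [-0.9 -0.2 -5.5] 0.476 25.0
42.75 15.7 [510.   31.9  42.7] [-0.5 -1.  -4.3] 0.476 25.0
42.0 15.95 [510.   31.9  41.9] [-0.  -0.1 -5.7] 0.479 25.0
41.25 16.2 [510.2  31.9  41.3] [ 0.1  0.  -5.1] 0.477 25.0
40.5 16.45 [510.2  31.9  41.3] [-2.4 -1.   5.9] 0.479 25.0
```

View pics/set.png

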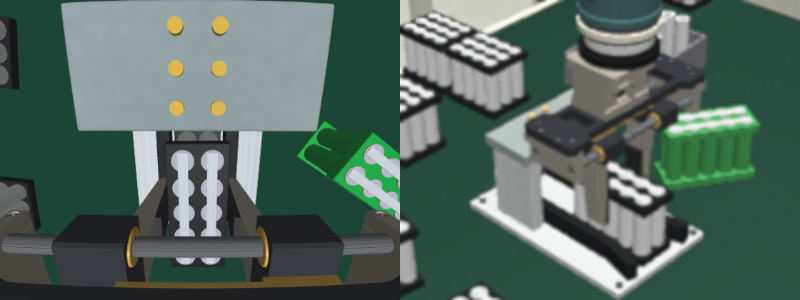

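The pack is on the channel floor between the rails and upright, with its front end short of the bridge. Contact came at TCP z 41.3, as expected. Next I'll release it and push from behind with shut fingers.

```bash
python3 - <<'E'
from h import *
robot.servo_line(nx(-64,41.3),feed=15)
grip(.66);st('open')
robot.servo_line(nx(-64,135),feed=120)
robot.servo_line(nx(-150,135),feed=200);grip(0,10)
robot.servo_line(nx(-150,37),feed=150)
robot.hold(.2)
f0=st('behind')['contact_force']
d=-134;hit=None
robot.servo_line(nx(d,37),feed=60)
while d<-40:
    d+=3 if d<-60 else 1
    robot.servo_line(nx(d,37),feed=40)
    s=robot.observe();f=-(np.array(s['contact_force'])-f0)[:2]@U;p=(np.array(s['tcp_pos'])[:2]-N)
    if hit is None and f>1: hit=d
    if d>-62 or f>5:print(d,(p@U).round(1),round(f,1),np.round(s['contact_force'],1))
    if f>12 or s['t']>40:break
print('first',hit);st('end')
save('side3.png',viewer.read_camera("side"));save('w3.png',viewer.read_camera("wrist"))
a=cv2.imread('pics/w3.png');b=cv2.imread('pics/side3.png')[120:270,190:390]
cv2.imwrite('pics/push.png',np.hstack([cv2.resize(a,(400,300)),cv2.resize(b,(400,300))]))
E
```

```text
open 17.24 [510.2  32.   41.4] [ 0.9 -0.4  0. ] 0.656 0.0
behind 20.72 [424.8  34.9  37.8] [-0.2 -0.  -0.5] 0.004 0.0
-59 -58.5 0.9 [-1.1  0.9 -0.6]
-58 -58.0 3.5 [-3.7  0.1 -0.2]
-57 -56.9 3.2 [-3.4 -0.3 -0.4]
-56 -55.8 2.9 [-3.1  0.6 -0.1]
-55 -54.8 1.3 [-1.5 -0.5 -0.6]
-54 -53.8 2.0 [-2.2 -0.3 -0.7]
-53 -52.8 2.5 [-2.7  0.1  0.5]
-52 -51.8 2.0 [-2.2  0.1  0.2]
-51 -50.8 1.8 [-2.   0.1 -0.4]
-50 -49.8 2.5 [-2.7  0.1 -0.5]
-49 -48.8 2.1 [-2.3  1.2 -0.2]
-48 -47.9 2.2 [-2.4  0.7 -0.6]
-47 -47.7 4.5 [-4.6  1.4  3.2]
-46 -47.7 6.7 [-6.9 -0.4  6.2]
-45 -47.8 10.5 [-10.7   1.3   9. ]
-44 -47.8 14.0 [-14.2   0.2  10.7]
first -125
end 31.13 [526.2  31.3  36.8] [-14.2   0.2  10.7] 0.006 6.9
```

View pics/push.png

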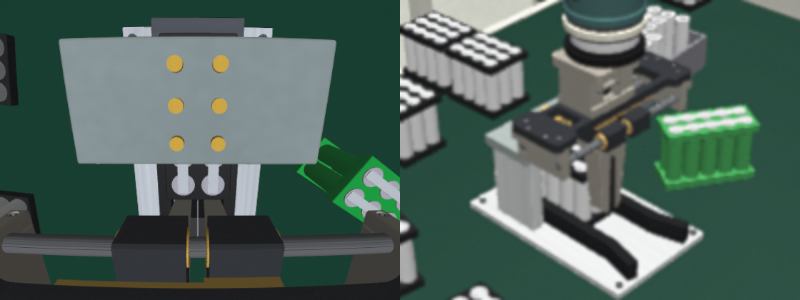

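The pack stopped hard at TCP -47.8, where home was predicted. In the side view it is upright under the bridge. I'll back off and check it.

```bash
python3 - <<'E'
from h import *
robot.servo_line(nx(-49,37),feed=20)
robot.servo_line(nx(-150,37),feed=150);robot.servo_line(nx(-150,200),feed=200)
robot.hold(.2);st('away')
ci=viewer.camera_info("wrist");save('w4.png',viewer.read_camera("wrist"));save('side4.png',viewer.read_camera("side"))
q=N+U*-36;v=np.array([-U[1],U[0]])*22
for s in(1,-1):
    e=q+v*s;print(proj([*e,80],ci).round(1))
for c in("wrist","side"):
    ci=viewer.camera_info(c)
    for d in viewer.pinpoint("pack_long",c): w=world(d["at"],ci);print(c,round(d["confidence"],2),w.round(),np.round([(w[:2]-N)@U],1))
print(robot.observe()['t'])
a=cv2.imread('pics/w4.png');b=cv2.imread('pics/side4.png')[120:270,190:390]
cv2.imwrite('pics/fin.png',np.hstack([cv2.resize(a,(400,300)),cv2.resize(b,(400,300))]))
E
```

```text
away 33.62 [423.5  34.9 199. ] [-0.  -0.2 -0.6] 0.006 0.0
[252.7  93.8]
[300.1  93.8]
wrist 0.87 [ 517. -124.   -3.] [-51.3]
wrist 0.59 [588.  29.   4.] [14.]
side 0.87 [ 510. -123.    1.] [-58.8]
side 0.58 [591.  25.   3.] [16.7]
33.825
```

View pics/fin.png

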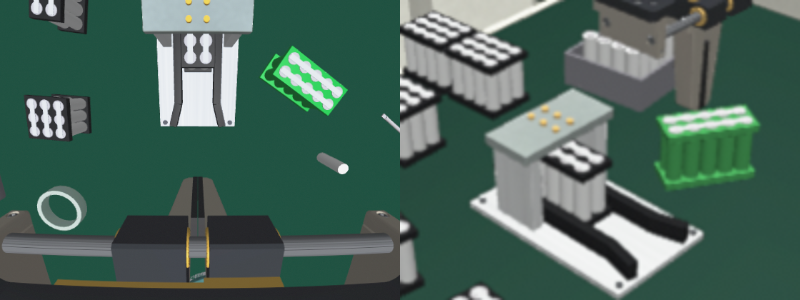

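The pack stands upright under the bridge. Its rear top edge is at about (182–214, 66) in the left panel, against a predicted row of 94/1.4 = 67, so it is home.

```bash
python3 -c "
from cell import robot
print(robot.job_done())"
```

```text
the job is handed in; nothing more can be done
None
```

The long battery pack is upright between the rails and home against the end stop, the other packs and the green look-alike were left alone, and the job is handed in at about 34 s; no verdict was shown.

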